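# Pull the old return filter from a hydraulic power pack

## Robot

A 6-joint arm with a two-finger parallel gripper is mounted at the origin on a cart in front of the work surface, level with it; the furniture and walls round the work are solid. World frame = base frame: x ahead of the robot, y to its left, z up, the work surface at z = 0. Lengths are in m, angles in rad, forces in N, time in s.
With the tool pointing down it reaches from about 0.25 to 0.775 m from the base axis. Payload 4 kg.
Tool frame: the origin (TCP) lies between the finger pads; the fingertips stand 14 mm ahead of it and the grasp point (between the pads) lies 5 mm behind it (tip_reach is the distance from the TCP to the fingertips, in m); z points along the fingers, y is the line along which they close (so a half turn about z gives the same grasp; the last joint's range is limited). The gripper opens to 94 mm and grips with 3 to 60 N. Pads are 16 mm wide; open, the fingers measure 119 mm over their backs; the gripper's body (75 mm by 177 mm) begins 78 mm behind the grasp point.
Start: joints at [-1.213, 0.087, 1.371, -0, 1.684, -0.103], TCP at [0.245, -0.493, 0.22] pointing down, gripper open.
Joint ranges: [-3.1, 3.1], [-0.76, 2.03], [0.27, 2.55], [-1.08, 4.22], [0.17, 2.65], [-2.57, 2.57]. Speed limits (rad/s): [2.79, 2.79, 3.14, 3.14, 3.14, 3.14].

## Interface

Orientations are given as [roll, pitch, yaw] about the fixed x, y, z axes, in that order (R = Rz(yaw) Ry(pitch) Rx(roll)).
In Python, from bench import * gives the robot as it stands. The module is installed in compiled form; this text tells all that it offers.
- The arm moves only by the tool servo_tool, never from a script. Its argument "targets" is a list of rows, each a list of 4 numbers: the shift along the tool's x, y, z in cm, then the turn about the tool's z in degrees. A call has 1 to 8 rows; each row is the pose to reach, as a shift and turn from the pose commanded when the call began, along the tool's axes at that moment; what a row does not reach only later rows make up. A row lasts 1/8 s, in which the tool goes at most 62.5 mm and 10.7 degrees, less where a joint would pass 70% of its speed; a pose out of reach is approached as far as the arm can. A call with a gripper value outside its range is refused whole. "claw" is the closure in counts, from 0 (fully open) to 255 (shut), set as the call begins (left out, the last holds). The fingers move at their own pace and stop on an object; the grip force is fixed at half the most. Time passes only in rows, so rows that repeat a pose let the fingers close. It gives the time, the measured TCP pose, the force, the opening and the grip force at its end, in the units of the state.
- get_obs(): the state, without advancing time (a new reading comes with each control period).
- snapshot(name): name is "scene" or "top" or "wrist"; returns the picture (400x640x3 uint8, blue, green, red); there is no depth.
- camera_model(name): a dict with "camera_matrix" (3x3 intrinsics, pixels), "camera_from_world" (4x4, takes a point from world to camera coordinates). Camera axes: x right, y up, looking along -z (the intrinsics and any distortion apply to the point x, -y, -z); pixel columns grow to the right and rows downward; lengths in m; the calibration is good to about 2 mm. A picture is of the moment at which its call begins: read the wrist's pose just before it. camera_model takes no time and is no camera call; for the wrist camera it gives the pose at the moment of the call.
- close_job(): hands the job in; it is judged then, once.
The state is a dict: "time": time; "joint_positions": joint angles; "qvel": joint speeds; "joint_torque": joint torques, N m; "tool_pos": TCP position; "ee_rot": TCP orientation; "wrist_force": force on the tool from outside, world axes, zero at the start; "wrist_torque": the same for the moment, N m; "width": finger opening in m; "finger_force": force on a finger pad.
Only numpy, scipy, OpenCV 4.12 (cv2) and the standard library are available. Lean on these libraries where they do the work, as an engineer would, in place of code of your own. Each camera call takes 0.05 s, during which the arm holds its last target. There are 200 camera calls.

## Task

The return filter of the small hydraulic power pack is due for a change. Take off its yellow cap - it is spring-loaded, so push it down, hold it down while you turn it anticlockwise out of its catch, and let it come up - then draw the old filter element out by its green stem, and leave both cap and element standing upright, right way up, on the floor of the drip tray. Leave the solder reel, the tin of pins and the tape measure lying round the work where they are.

Things in the scene. Friction and masses are not known exactly. Their poses are not given: they have to be found in the camera images.
- pack_foot (a point): Middle of the underside of the hydraulic power pack's base plate (130 x 276 mm, long side along the pack's y, which points away from the robot and left). On it, in line along y: blue round tank nearest the robot, 120 mm diameter and 120 mm long, its axis 74 mm up; valve block; black motor with a terminal box up to 141 mm high. Bolted down.
- filter_housing: Aluminium filter neck on the blue tank: a tube, 44 mm bore, 54 mm outside, leaning 30 degrees from vertical, mainly to the robot's left, with three J-shaped bayonet slots. Origin: centre of its rim, 162 mm above the bench. z: out along its axis; x: opposite to the lean and 30 degrees upward; y: level, along the tank towards the motor. 38 mm below the rim sits a 78 mm flange.
- filter_cap: Yellow bayonet cap, 0.1 kg, 57 mm high. Origin: centre of the lower edge of its black skirt (42 mm diameter), on which it stands; z: up its axis; x: along the grip bar. Round head, 58 mm diameter, z 29 to 35 mm. At the start it is caught: origin at z = -21 mm in the housing frame, the bar turned -20 degrees about the housing's z from its x.
- cap_bar (a point): Middle of the cap's grip bar, 46 mm above the cap's origin. The bar is 16 mm thick (cap's y), 46 mm long (x), 22 mm high (z 35 to 57 mm). To free the cap push it at least 5 mm along the neck (it stops at 8 mm, head on the rim; needs 10 to 20 N), hold it down and turn it 60 degrees anticlockwise seen from above, to a stop (54 are enough). Unpushed it does not turn.
- cap_lug (a point): End of one of the cap's three lugs (5 mm rods 120 degrees apart, 7.5 mm above the cap's origin, reaching 28 mm from its axis), which run in the neck's slots. Once the lugs stand under the open slots the spring lifts the freed cap, 26 mm from where it was pushed down, to where 3 mm of its skirt are left in the neck: keep hold of it and lift it off along the neck.
- filter_element: Filter element, 0.1 to 0.2 kg, 78 mm high. Origin: centre of its flat foot; z: up its axis. Cream pleated body with green ends, 39 mm diameter, z 0 to 46 mm; above it the round green pull stem. It stands in the neck on a sprung seat, its stem inside the hollow cap: origin at z = -70 mm in the housing frame while the cap is caught, -52 mm once the cap is off.
- stem_top (a point): Top of the element's pull stem, 78 mm above its foot. The stem is 14 mm in diameter and 32 mm long. With the cap off, its top 26 mm stand out of the neck. To come clear of the rim the element must be drawn more than 52 mm straight along the neck.
- spring_seat (a joint): Sprung seat under the element, in m along the neck: 0 with the cap caught, 0.005 to 0.008 while the cap is pushed down, -0.018 when fully risen (cap free). Spring 450 N/m, about 12 N at 0.
- drip_tray: Steel drip tray, 130 mm along its x, 190 mm along its y, rim 18 mm high, floor 3 mm thick, walls 3 mm; it does not move. Origin: centre of the underside.
- solder_reel: Bystander: reel of solder wire with blue flanges, standing on one flange between pack and robot, 60 mm diameter, 40 mm high; origin under the middle.
- pin_tin: Bystander: small round red tin with a bare metal lid, 70 mm diameter, 44 mm high; origin under the middle.
- tape_measure: Bystander: yellow tape measure standing on the bench between pack and tray, 38 mm thick, 81 mm along its y, 62 mm high; origin under the middle.

How it is judged:
On the way, in this order (a step that is already met when the one before it is completed fails the run):
1. the cap is held pushed down while it is turned out of its catch (z of filter_cap in the frame of filter_housing below -0.0245 m and angle between the x axis of filter_cap and the x axis of filter_housing, either way round below 0.25 rad), for 0.05 s.
2. the cap is off the neck (distance between filter_cap and filter_housing above 0.05 m), for 0.1 s.
At the end, for the whole second after the job is handed in: Cap and element both stand on the drip tray's floor, at rest and right way up: origins within 55 mm (x) and 85 mm (y) of the tray's middle and less than 7 mm above its underside, axes within 0.12 rad of vertical (x of filter_cap in the frame of drip_tray between -0.055 and 0.055 m and y of filter_cap in the frame of drip_tray between -0.085 and 0.085 m and z of filter_cap in the frame of drip_tray between 0 and 0.007 m and angle between each of filter_cap, filter_element's own z axis and vertical below 0.12 rad and linear speed of each of filter_cap, filter_element below 0.02 m/s and x of filter_element in the frame of drip_tray between -0.055 and 0.055 m and y of filter_element in the frame of drip_tray between -0.085 and 0.085 m and z of filter_element in the frame of drip_tray between 0 and 0.007 m); the robot touches nothing.
It fails at once if the solder reel is moved by more than 25 mm (distance of solder_reel from where it was at the start of the episode above 0.025 m).
It fails at once if the tin is moved by more than 25 mm (distance of pin_tin from where it was at the start of the episode above 0.025 m).
It fails at once if the tape measure is moved by more than 25 mm (distance of tape_measure from where it was at the start of the episode above 0.025 m).
It also fails if it takes over 58 s, if anything falls off the work surface, if the arm or the gripper's body presses on something with over 40 N, if the wrist force passes 120 N, or if a joint passes its speed limit or range.

## Working session

There is one attempt and no reset: what is moved stays moved. The work goes in short steps, Python scripts to look and compute and a tool call to move; the robot and the scene stay as the last step left them, time stands still between calls to the robot, and variables do not carry over. Pictures are saved under pics/ and viewed, at most 10 in all, crops included, and the job is handed in when it is done.

Besides the shell and the picture viewer there is one more tool, called after "Emit:" as name(argument=value, ...) on one line, values as JSON. servo_tool: Moves the arm, as the interface text tells. Its arguments: {"type":"object","properties":{"targets":{"type":"array"},"claw":{"type":"number"}},"required":["targets"]}

```bash
mkdir -p pics
python3 - <<'E'
from bench import *
import cv2,numpy as np
for n in ["scene","top"]:
    cv2.imwrite(f"pics/{n}0.png",snapshot(n))
    c=camera_model(n);print(n,{k:np.round(v,4).tolist() if not isinstance(v,(str,dict)) else v for k,v in c.items()})
s=get_obs();print(s)
E
```

```text
scene {'camera_matrix': [[458.2794, 0.0, 313.3237], [0.0, 458.2794, 198.6392], [0.0, 0.0, 1.0]], 'camera_from_world': [[0.4703, 0.8824, -0.014, -0.4032], [-0.7749, 0.4205, 0.4719, 0.3291], [0.4223, -0.2111, 0.8815, -1.3717], [0.0, 0.0, 0.0, 1.0]]}
top {'camera_matrix': [[503.3979, 0.0, 319.9533], [0.0, 503.3979, 202.0808], [0.0, 0.0, 1.0]], 'camera_from_world': [[-0.0555, -0.9985, 0.0004, 0.1703], [0.9763, -0.0542, 0.2097, -0.5847], [-0.2093, 0.012, 0.9778, -1.2698], [0.0, 0.0, 0.0, 1.0]]}
{'time': 0.1, 'joint_positions': array([-1.21311454e+00,  8.78726206e-02,  1.37205844e+00, -6.15947473e-06,
        1.68362659e+00, -1.03057447e-01]), 'qvel': array([ 0.00028833, -0.00277436, -0.00442203,  0.00033168,  0.00043044,
       -0.00098381]), 'joint_torque': array([ 2.65979375e-03, -3.41252339e+01, -3.03301156e+01,  7.20659201e-02,
        3.04878491e-02, -8.89058674e-05]), 'tool_pos': array([ 0.24438799, -0.49220552,  0.21844851]), 'ee_rot': array([-3.13963745e+00, -1.96060140e-04,  4.60738356e-01]), 'wrist_force': array([-0.67991455,  0.19700645, -1.05182965]), 'wrist_torque': array([ 0.03517381,  0.01846636, -0.03567739]), 'finger_force': 0.0, 'width': 0.09388573643935405}
```

View pics/scene0.png

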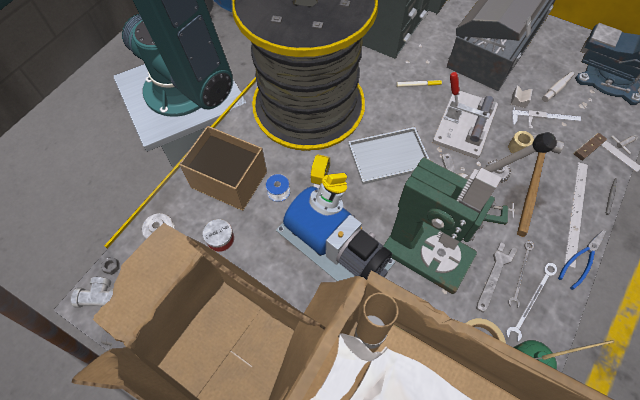

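View pics/top0.png

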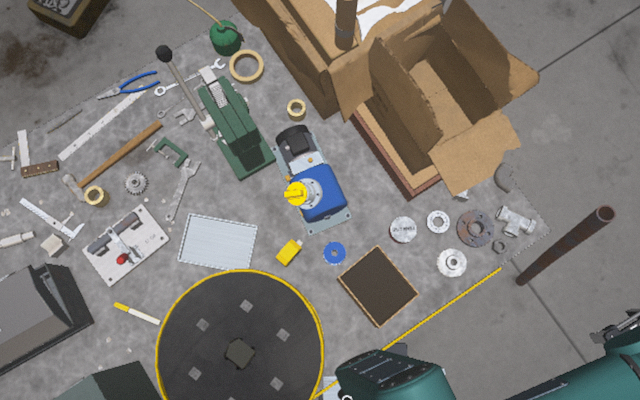

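The scene view shows the cap at about (333,183), tape (320,168), tray (388,155), reel (277,187) and tin (217,235). The top view shows the cap at (296,192), tape (289,252), tray (217,241), reel (334,252) and tin (403,230). A tall cable drum stands at the bottom of the top view.

```bash
cat > h.py <<'E'
from bench import *
import cv2,numpy as np
from scipy.spatial.transform import Rotation as Ro
def ray(n,uv,c=None):
    c=c or camera_model(n);K=np.array(c["camera_matrix"]);T=np.array(c["camera_from_world"])
    d=np.linalg.inv(K)@[uv[0],uv[1],1];d=d*[1,-1,-1]
    R=T[:3,:3];return -R.T@T[:3,3],R.T@d/np.linalg.norm(d)
def onz(n,uv,z,c=None):
    o,d=ray(n,uv,c);return o+d*(z-o[2])/d[2]
def tri(rays):
    A=0;b=0
    for o,d in rays:
        P=np.eye(3)-np.outer(d,d);A=A+P;b=b+P@o
    p=np.linalg.solve(A,b);return p,[np.linalg.norm((np.eye(3)-np.outer(d,d))@(p-o)) for o,d in rays]
def proj(n,p,c=None):
    c=c or camera_model(n);T=np.array(c["camera_from_world"]);q=T[:3,:3]@p+T[:3,3]
    u=np.array(c["camera_matrix"])@(q*[1,-1,-1]);return u[:2]/u[2]
E
python3 - <<'E'
from h import *
a=cv2.imread("pics/scene0.png")[120:300,250:450];b=cv2.imread("pics/top0.png")[120:285,170:370]
a=cv2.resize(a,None,fx=2,fy=2,interpolation=cv2.INTER_CUBIC) if 0 else cv2.resize(a[:,:],(400*2//2*1,360))
s=cv2.imread("pics/scene0.png")[130:230,265:398];t=cv2.imread("pics/top0.png")[120:220,245:378]
o=np.vstack([cv2.resize(s,(399*2,300*2))[:300*2],][:1]);
o=np.hstack([cv2.resize(s[:, :100],(400,400),interpolation=cv2.INTER_CUBIC),cv2.resize(t[:,:100],(400,400),interpolation=cv2.INTER_CUBIC)])
cv2.imwrite("pics/crop1.png",o)
print("base in top",proj("top",np.zeros(3)), "scene",proj("scene",np.zeros(3)))
def m(n,hsvlo,hsvhi,mn=30):
    h=cv2.cvtColor(cv2.imread(f"pics/{n}0.png"),cv2.COLOR_BGR2HSV);k=cv2.inRange(h,hsvlo,hsvhi)
    N,l,st,ce=cv2.connectedComponentsWithStats(k)
    for i in range(1,N):
        if st[i,4]>mn: print(n,st[i].tolist(),ce[i].round(1),onz(n,ce[i],0.04).round(3))
for n in("scene","top"):
    print("yellow");m(n,(20,150,120),(35,255,255));print("blue");m(n,(100,130,60),(125,255,255))
print("tray corners top", [onz("top",p,0.018).round(3) for p in [(189,214),(257,222),(246,270),(177,262)]])
print("tray corners sc", [onz("scene",p,0.018).round(3) for p in [(349,141),(415,128),(428,163),(362,181)]])
print("drum top rim", [onz("top",p,0.).round(3) for p in [(240,270),(323,350),(157,350)]])
E
```

```text
base in top [387.45026842 433.87210513] scene [178.62646258  88.69805467]
yellow
scene [232, 0, 146, 57, 1309] [302.7  40.4] [0.04  0.399 0.04 ]
scene [210, 77, 46, 50, 138] [233.4 102. ] [0.16  0.116 0.04 ]
scene [428, 81, 14, 4, 54] [434.3  82.4] [0.372 0.653 0.04 ]
scene [252, 83, 113, 66, 681] [309.1 126.8] [0.339 0.264 0.04 ]
scene [311, 155, 36, 38, 768] [327.  175.6] [0.499 0.232 0.04 ]
scene [104, 159, 79, 88, 272] [140.6 205.6] [ 0.353 -0.218  0.04 ]
scene [604, 261, 36, 97, 1355] [625.1 317.8] [1.122 0.626 0.04 ]
scene [586, 365, 27, 31, 500] [599.6 379.5] [1.19  0.486 0.04 ]
blue
scene [214, 0, 18, 12, 115] [225.    4.2] [-0.227  0.254  0.04 ]
scene [266, 175, 23, 20, 315] [276.9 184.1] [0.46  0.108 0.04 ]
scene [283, 187, 68, 68, 1968] [311.4 221.6] [0.594 0.135 0.04 ]
scene [558, 247, 32, 33, 152] [571.2 262. ] [0.97  0.614 0.04 ]
scene [571, 251, 24, 38, 171] [584.9 269.9] [1.    0.628 0.04 ]
yellow
top [284, 182, 23, 23, 397] [296.  193.2] [0.626 0.201 0.04 ]
top [276, 240, 25, 26, 346] [287.9 252.2] [0.468 0.229 0.04 ]
top [155, 269, 184, 131, 1149] [258.5 325.1] [0.285 0.312 0.04 ]
top [382, 268, 119, 83, 398] [439.7 309.6] [ 0.298 -0.155  0.04 ]
top [114, 302, 15, 10, 72] [121.1 306.4] [0.352 0.664 0.04 ]
blue
top [119, 71, 38, 18, 111] [136.5  78. ] [0.987 0.637 0.04 ]
top [120, 81, 40, 12, 106] [139.2  87.9] [0.956 0.629 0.04 ]
top [290, 164, 57, 55, 1204] [322.9 189. ] [0.634 0.127 0.04 ]
top [324, 242, 22, 21, 314] [334.2 252.3] [0.461 0.107 0.04 ]
tray corners top [array([0.589, 0.495, 0.018]), array([0.557, 0.311, 0.018]), array([0.429, 0.344, 0.018]), array([0.461, 0.527, 0.018])]
tray corners sc [array([0.419, 0.344, 0.018]), array([0.469, 0.526, 0.018]), array([0.581, 0.492, 0.018]), array([0.545, 0.31 , 0.018])]
drum top rim [array([0.432, 0.362, 0.   ]), array([0.212, 0.151, 0.   ]), array([0.236, 0.583, 0.   ])]
```

View pics/crop1.png

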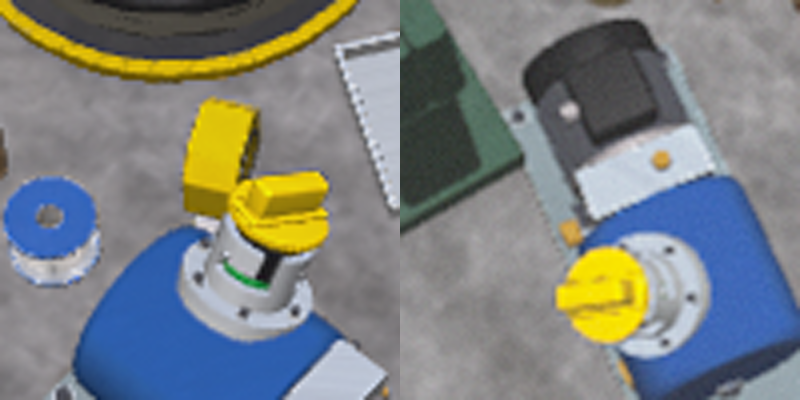

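Crop: the cap head disc centre is at about scene (335,184) and top (296,194). The bar top is at about scene (337.5,176) and top (294,194). The flange and neck lean left, towards +y.

Run:
```python
from h import *
from scipy.optimize import least_squares
head=tri([ray("scene",(335,183.75)),ray("top",(295.75,194.25))]);bar=tri([ray("scene",(337.5,176.2)),ray("top",(294,194))])
print("head",head,"bar",bar)
for p in [(275,147),(308,235),(353,220)]: print("plate",p,onz("top",p,0.008).round(4))
a=onz("top",(275,147),.008);b=onz("top",(308,235),.008);d=a-b;print(np.linalg.norm(d),np.degrees(np.arctan2(d[1],d[0])))
# valve block corners (crop px -> image)
for p in [(573,175),(690,122),(720,170),(595,222)]:
    print("block",onz("top",(245+(p[0]-400)/4,120+p[1]/4),0.1).round(3))
t=np.linspace(0,2*np.pi,120)
def ext(n,c,R,h):
    q=np.array([proj(n,np.array([c[0]+R*np.cos(a),c[1]+R*np.sin(a),h]),cm[n]) for a in t]);return q.min(0),q.max(0)
cm={n:camera_model(n) for n in("top","scene")}
def f(x):
    a,b=ext("top",x[:2],x[2],x[3]);c,d=ext("scene",x[:2],x[2],x[3])
    return [a[0]-156,b[0]-323,a[1]-269.5,c[0]-232,d[0]-378,d[1]-57]
r=least_squares(f,[.2,.35,.18,.2]);print("drum",r.x.round(3),np.round(r.fun,1))
for n,uv in(("top",(403,230)),): print("tin",onz(n,uv,.044))
print("tin scene",onz("scene",(217.5,231),.044))
c=camera_model("wrist");print(c)
T=np.linalg.inv(np.array(c["camera_from_world"]));s=get_obs();R=Ro.from_euler("xyz",s["ee_rot"]).as_matrix()
print("cam in tool pos",R.T@(T[:3,3]-s["tool_pos"]),"rot",(R.T@T[:3,:3]).round(3))
```

```text
head (array([0.59298631, 0.1971655 , 0.17022507]), [np.float64(0.0005936552148548838), np.float64(0.0005936552148549015)]) bar (array([0.58941199, 0.20239567, 0.19254207]), [np.float64(0.0026238738763563916), np.float64(0.002623873876356453)])
plate (275, 147) [0.7705 0.2547 0.008 ]
plate (308, 235) [0.5152 0.1744 0.008 ]
plate (353, 220) [0.5497 0.0495 0.008 ]
0.26757078815412577 17.462968499996375
block [0.692 0.215 0.1  ]
block [0.724 0.137 0.1  ]
block [0.69  0.119 0.1  ]
block [0.659 0.202 0.1  ]
drum [0.24  0.313 0.163 0.347] [-0.3  0.5 -0.   0.6 -0.3 -0. ]
tin [ 0.50928779 -0.07824755  0.044     ]
tin scene [ 0.51077471 -0.07560699  0.044     ]
{'camera_matrix': array([[332.81962153,   0.        , 318.44382203],
       [  0.        , 332.81962153, 198.62140165],
       [  0.        ,   0.        ,   1.        ]]), 'camera_from_world': array([[ 0.44492956, -0.89556401, -0.0016703 , -0.55014537],
       [ 0.86825429,  0.43181727, -0.24427102,  0.02482818],
       [ 0.2194816 ,  0.10723315,  0.96970556, -0.38955251],
       [ 0.        ,  0.        ,  0.        ,  1.        ]])}
cam in tool pos [ 0.07124485  0.00090094 -0.16443673] rot [[ 0.     0.97   0.244]
 [ 1.    -0.    -0.   ]
 [-0.     0.244 -0.97 ]]
```

Emit:
servo_tool(targets=[[0, 0, -6, 0], [0, 0, -12, 0], [0, 0, -18, 0], [4.8, -3.6, -18, -10], [9.6, -7.2, -18, -20], [14.4, -10.8, -18, -30], [19.2, -14.4, -18, -40], [24, -18, -18, -50]])

```text
time: 1.1
tool_pos: [0.3799, -0.2228, 0.399]
ee_rot: [-3.141, -0.0, 1.339]
wrist_force: [0.4, -0.5, 0.2]
width: 0.0939
finger_force: 0.0
```

```bash
cat >> h.py <<'E'
def go(p,yaw=None):
    s=get_obs();R=Ro.from_euler("xyz",s["ee_rot"]).as_matrix();y=np.degrees(s["ee_rot"][2])
    d=R.T@(np.array(p)-s["tool_pos"])*100
    print("now",s["tool_pos"].round(4),"yaw",y.round(1),"q",s["joint_positions"].round(3),"t",round(s["time"],2),"| shift cm",d.round(2),"turn",None if yaw is None else round((y-yaw+180)%360-180,1))
E
python3 -c "
from h import *
go((.59,.2,.33),90)"
```

```text
now [ 0.3799 -0.2228  0.399 ] yaw 76.7 q [-0.659 -0.121  1.22   0.     2.043 -0.427] t 1.1 | shift cm [45.98 10.73  6.91] turn -13.3
```

Emit:
servo_tool(targets=[[5.7, 1.3, 0, -7], [11.4, 2.6, 0, -13], [17, 4, 0, -13], [23, 5.3, 0, -13], [28.5, 6.6, 0, -13], [34, 8, 2, -13], [40, 9.3, 4, -13], [46, 10.7, 7, -13]])

```text
time: 2.1
tool_pos: [0.5891, 0.1927, 0.3324]
ee_rot: [3.141, 0.0, 1.561]
wrist_force: [0.5, -0.5, 0.1]
width: 0.0943
finger_force: 0.0
```

Emit:
servo_tool(targets=[[0, 0, 0, 0], [0, 0, 0, 0]])

```text
time: 2.35
tool_pos: [0.5882, 0.1904, 0.3326]
ee_rot: [-3.14, 0.001, 1.56]
wrist_force: [0.2, -0.1, 0.7]
width: 0.094
finger_force: 0.0
```

Run:
```python
from h import *
go((.59,.2,.33),90)
import json
c=camera_model("wrist");im=snapshot("wrist");cv2.imwrite("pics/w1.png",im)
np.savez("w1",K=c["camera_matrix"],T=c["camera_from_world"])
for P in [(.592,.19,.193),(.595,.187,.162)]: print(proj("wrist",np.array(P),c))
```

```text
now [0.5882 0.1904 0.3326] yaw 89.4 q [ 2.220e-01  2.540e-01  9.560e-01 -1.000e-03  1.933e+00  2.320e-01] t 2.35 | shift cm [0.96 0.17 0.26] turn -0.6
[321.65761487 192.04009085]
[324.358836   188.04832163]
```

View pics/w1.png

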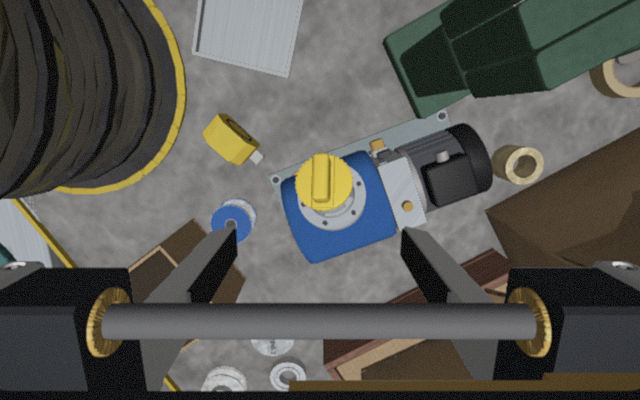

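The wrist view shows the yellow cap disc at (323,182) with its bar nearly vertical in the image. The flange is at (332,195), and the base plate's left edge runs from (275,181) to (443,113).

Run:
```python
from h import *
z=np.load("w1.npz");c={"camera_matrix":z["K"],"camera_from_world":z["T"]}
im=cv2.imread("pics/w1.png");hsv=cv2.cvtColor(im,cv2.COLOR_BGR2HSV)
k=cv2.inRange(hsv,(20,120,80),(35,255,255));k[:, :285]=0;k[:140]=0;k[225:]=0;k[:,365:]=0
N,l,st,ce=cv2.connectedComponentsWithStats(k);i=1+np.argmax(st[1:,4]);print(st[i],ce[i])
cn=max(cv2.findContours((l==i).astype(np.uint8),0,1)[0],key=len);e=cv2.fitEllipse(cn);print("ellipse",e)
# yaw via plate left edge at top of plate
A=onz("wrist",(275,178.5),.008,c);B=onz("wrist",(443,111),.008,c);d=B-A;print("plate edge",A,B,np.linalg.norm(d),np.degrees(np.arctan2(d[1],d[0])))
# head rim circle centre at z_h=14 (height .1741)
p=onz("wrist",e[0],.1741,c);print("head centre",p)
# flange centre: flange mask gray-white; save zoom
o=cv2.resize(im[140:240,260:400],(700,500),interpolation=cv2.INTER_CUBIC);o[:]=o;cv2.imwrite("pics/w1c.png",o)
for y in(15.5,17.5,19):
    y=np.radians(y);le=np.array([-np.sin(y),np.cos(y),0]);ax=le*.5+np.array([0,0,.866]);print("rim",p-.014*ax,"barmid",p+.011*ax)
```

```text
[ 294  153   59   58 2527] [323.5385833 181.8108429]
ellipse ((323.4949035644531, 181.78790283203125), (55.16813659667969, 56.704708099365234), 47.30644607543945)
plate edge [0.52359425 0.16849821 0.008     ] [0.76635031 0.2635324  0.008     ] 0.26069523460916544 21.379359331515786
head centre [0.59400863 0.19599602 0.1741    ]
rim [0.5958793  0.18925061 0.161976  ] barmid [0.59253882 0.20129599 0.183626  ]
rim [0.59611357 0.18932    0.161976  ] barmid [0.59235475 0.20124147 0.183626  ]
rim [0.59628761 0.18937739 0.161976  ] barmid [0.592218   0.20119637 0.183626  ]
```

View pics/w1c.png

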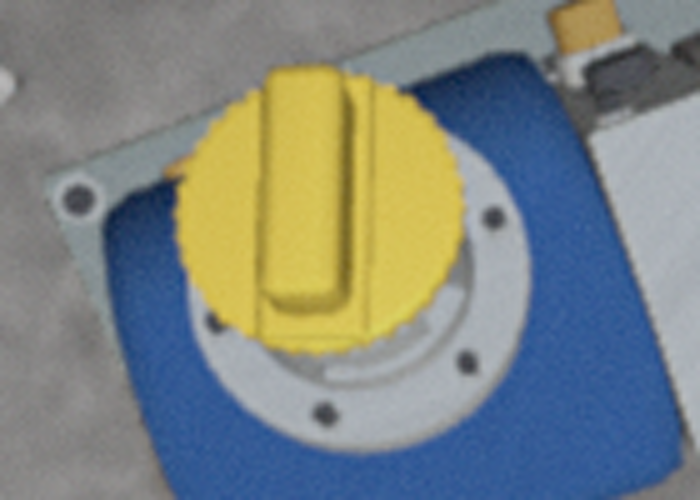

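The zoomed crop shows the bar top centre at about crop (303,183), which is px (320.6,176.6). The plate edge runs from crop (45,178) to (495,0), giving a pack yaw of about 21°.

Run:
```python
from h import *
z=np.load("w1.npz");c={"camera_matrix":z["K"],"camera_from_world":z["T"]}
P=lambda u,v:(260+u/5,140+v/5)
def hd(a,b,h):
    d=onz("wrist",P(*b),h,c)-onz("wrist",P(*a),h,c);return np.degrees(np.arctan2(d[1],d[0])).round(1)
print("plate",hd((45,178),(495,0),.008),"block side",hd((690,435),(590,135),.1)-90)
H=np.array([.594,.196,.1741])
for yaw in(18,20,22):
    y=np.radians(yaw);le=np.array([-np.sin(y),np.cos(y),0]);up=np.array([0,0,1]);ax=.5*le+.866*up;X=-.866*le+.5*up;Y=np.cross(ax,X)
    f=np.radians(-20);b=np.cos(f)*X+np.sin(f)*Y;n=np.cross(ax,b)
    q=[(proj("wrist",H+.022*ax+s*.023*b+t*.008*n,c)-[260,140])*5 for s in(-1,1) for t in (-1,1)]
    print(yaw,np.round(q).tolist(),"flange",((proj("wrist",H-.052*ax,c)-[260,140])*5).round())
```

```text
plate 21.0 block side 20.0
18 [[266.0, 58.0], [350.0, 58.0], [249.0, 293.0], [335.0, 295.0]] flange [351. 276.]
20 [[261.0, 60.0], [344.0, 57.0], [251.0, 295.0], [337.0, 295.0]] flange [355. 275.]
22 [[255.0, 62.0], [338.0, 56.0], [253.0, 298.0], [339.0, 294.0]] flange [358. 274.]
```

```bash
python3 -c "
from h import *
go((.592,.205,.23),91);go((.592,.205,.1946),91)"
```

```text
now [0.5883 0.1899 0.334 ] yaw 89.3 q [ 2.210e-01  2.530e-01  9.550e-01 -1.000e-03  1.933e+00  2.320e-01] t 2.4 | shift cm [ 1.52  0.34 10.4 ] turn -1.7
now [0.5883 0.1899 0.334 ] yaw 89.3 q [ 2.210e-01  2.530e-01  9.550e-01 -1.000e-03  1.933e+00  2.320e-01] t 2.4 | shift cm [ 1.52  0.33 13.94] turn -1.7
```

Emit:
servo_tool(targets=[[1.5, 0.35, 2, -1.7], [1.5, 0.35, 6, -1.7], [1.5, 0.35, 9, -1.7], [1.5, 0.35, 10, -1.7], [1.5, 0.35, 10, -1.7], [1.5, 0.35, 10, -1.7]], claw=165)

```text
time: 3.15
tool_pos: [0.5928, 0.2058, 0.235]
ee_rot: [3.138, -0.001, 1.59]
wrist_force: [-0.9, 0.6, 0.5]
width: 0.0372
finger_force: 0.0
```

Run:
```python
from h import *
go((.592,.205,.1946),91);s=get_obs();print(s["width"])
c=camera_model("wrist");im=snapshot("wrist")
print("tip pts",[proj("wrist",s["tool_pos"]+np.array([dx,0,-.014]),c).round() for dx in(-.016,.016)],"barmid",proj("wrist",np.array([.593,.2005,.1836]),c).round())
cv2.imwrite("pics/w2.png",cv2.resize(im[60:360,160:480],(640,600)))
```

```text
now [0.5928 0.2058 0.235 ] yaw 91.1 q [0.244 0.257 1.145 0.    1.736 0.225] t 3.15 | shift cm [-0.08 -0.09  4.04] turn 0.1
0.03720967981455954
tip pts [array([289., 241.]), array([345., 242.])] barmid [317. 228.]
```

View pics/w2.png

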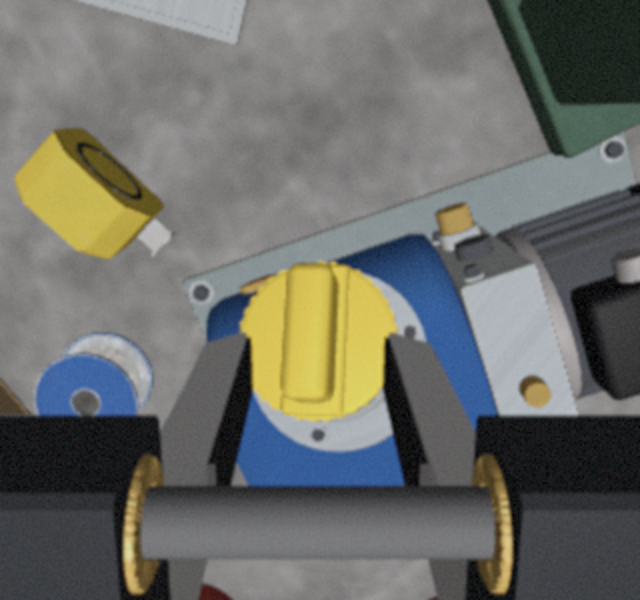

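The bar top is centred between the fingertips at about (310,333), tips at (247,335) and (390,335), which agrees with the prediction. I'll descend and then grip.

Emit:
servo_tool(targets=[[-0.1, -0.1, 2, 0], [-0.1, -0.1, 3, 0], [-0.1, -0.1, 3.6, 0], [-0.1, -0.1, 4, 0], [-0.1, -0.1, 4, 0]])

```text
time: 3.82
tool_pos: [0.5913, 0.2047, 0.1933]
ee_rot: [3.141, -0.0, 1.59]
wrist_force: [-0.2, -0.8, -0.6]
width: 0.0333
finger_force: 0.0
```

Emit:
servo_tool(targets=[[0, 0, 0, 0], [0, 0, 0, 0], [0, 0, 0, 0], [0, 0, 0, 0]], claw=255)

```text
time: 4.32
tool_pos: [0.591, 0.2051, 0.1932]
ee_rot: [3.141, -0.001, 1.59]
wrist_force: [0.2, 1.0, 1.2]
width: 0.0178
finger_force: 28.8
```

Run:
```python
from h import *
ax=np.array([-.179,.467,.866]);s=get_obs()
go(s["tool_pos"]-.007*ax);print(s["wrist_force"],s["wrist_torque"],s["width"],s["finger_force"])
```

```text
now [0.591  0.2051 0.1932] yaw 91.1 q [2.430e-01 2.620e-01 1.221e+00 1.000e-03 1.658e+00 2.240e-01] t 4.33 | shift cm [-0.33  0.12  0.61] turn None
[0.15292201 0.98395795 1.24171067] [ 0.26570381 -0.01346225  0.10145822] 0.017764425131286246 28.771379237659858
```

Gripped at 17.8 mm opening. Next I push 6.5 mm along the neck.

Emit:
servo_tool(targets=[[-0.1, 0.04, 0.2, 0], [-0.2, 0.08, 0.4, 0], [-0.33, 0.12, 0.6, 0], [-0.33, 0.12, 0.6, 0]])

```text
time: 4.82
tool_pos: [0.5934, 0.2032, 0.1906]
ee_rot: [3.136, -0.004, 1.591]
wrist_force: [-0.5, 4.7, 9.5]
width: 0.0163
finger_force: 29.5
```

Run:
```python
from h import *
s=get_obs();go((.591,.2051,.1932));print(s["wrist_force"],s["wrist_torque"],s["width"],s["finger_force"])
```

```text
now [0.5934 0.2032 0.1906] yaw 91.2 q [0.238 0.261 1.227 0.003 1.647 0.218] t 4.83 | shift cm [ 0.19 -0.24 -0.26] turn None
[-0.53870304  4.70983057  9.5400108 ] [ 0.74981186  0.1513344  -0.01834374] 0.016290461875513144 29.52828737141317
```

Emit:
servo_tool(targets=[[-0.12, 0, 0.25, 0], [-0.24, 0, 0.5, 0], [-0.24, 0, 0.5, 0]])

```text
time: 5.2
tool_pos: [0.594, 0.2019, 0.1881]
ee_rot: [3.132, -0.007, 1.592]
wrist_force: [-3.7, 6.3, 14.2]
width: 0.0159
finger_force: 29.8
```

Run:
```python
from h import *
s=get_obs();go((.591,.2051,.1932));print(s["wrist_force"],s["wrist_torque"],s["width"],s["finger_force"],(s["tool_pos"]-[.591,.2051,.1932])@[-.179,.467,.866])
```

```text
now [0.594  0.2019 0.1881] yaw 91.2 q [0.235 0.259 1.235 0.004 1.637 0.214] t 5.2 | shift cm [ 0.33 -0.29 -0.51] turn None
[-3.66438398  6.30574736 14.24865604] [ 1.01915505  0.27850722 -0.00297578] 0.01593903259728752 29.847789108753204 -0.006436470709093423
```

Emit:
servo_tool(targets=[[-0.05, 0, 0.1, -2], [-0.05, -0.05, 0.1, -9], [-0.07, -0.08, 0.12, -16], [-0.08, -0.1, 0.12, -23], [-0.08, -0.1, 0.12, -23]])

```text
time: 5.82
tool_pos: [0.5915, 0.2004, 0.186]
ee_rot: [3.135, -0.002, 1.993]
wrist_force: [-5.2, 4.7, 13.9]
width: 0.0158
finger_force: 30.0
```

```bash
cat > st.py <<'E'
from h import *
s=get_obs();a=np.array([-.179,.467,.866]);go((.591,.2051,.1932));print(s["ee_rot"].round(3),"F",s["wrist_force"].round(1),"axial",(s["wrist_force"]@a).round(1),"M",s["wrist_torque"].round(2),s["width"].round(4),s["finger_force"].round(1),"push",((s["tool_pos"]-[.591,.2051,.1932])@a).round(4))
E
python3 st.py
```

```text
now [0.5915 0.2004 0.186 ] yaw 114.2 q [ 0.234  0.257  1.241  0.004  1.637 -0.188] t 5.83 | shift cm [ 0.45  0.15 -0.72] turn NoneTraceback (most recent call last):
  File "st.py", line 2, in <module>
    s=get_obs();a=np.array([-.179,.467,.866]);go((.591,.2051,.1932));print(s["ee_rot"].round(3),"F",s["wrist_force"].round(1),"axial",(s["wrist_force"]@a).round(1),"M",s["wrist_torque"].round(2),s["width"].round(4),s["finger_force"].round(1),"push",((s["tool_pos"]-[.591,.2051,.1932])@a).round(4))
                                                                                                                                                                                                   ^^^^^^^^^^^^^^^^
AttributeError: 'float' object has no attribute 'round'
```

Emit:
servo_tool(targets=[[0, 0, 0, -7], [-0.02, -0.06, 0, -14], [-0.05, -0.1, 0, -21], [-0.07, -0.14, 0, -28], [-0.08, -0.17, 0, -35], [-0.08, -0.2, 0, -39], [-0.08, -0.2, 0, -39]])

```text
time: 6.7
tool_pos: [0.5894, 0.1989, 0.1861]
ee_rot: [3.136, 0.001, 2.672]
wrist_force: [-6.1, 5.8, 15.4]
width: 0.0204
finger_force: 49.8
```

```bash
sed -i 's/s\["width"\].round(4),s\["finger_force"\].round(1)/np.round([s["width"],s["finger_force"]],4)/' st.py; python3 st.py
```

```text
now [0.5894 0.1989 0.1861] yaw 153.1 q [ 0.232  0.252  1.247  0.004  1.638 -0.869] t 6.7 | shift cm [ 0.13  0.63 -0.7 ] turn None
[3.136e+00 1.000e-03 2.672e+00] F [-6.1  5.8 15.4] axial 17.1 M [ 0.54  1.31 -0.92] [2.04000e-02 4.97649e+01] push -0.0087
```

```bash
python3 -c "
from h import *
s=get_obs();a=np.array([-.179,.467,.866])
for d in(.01,.07,.1):go(s['tool_pos']+d*a,150)"
```

```text
now [0.5894 0.1989 0.1861] yaw 153.1 q [ 0.232  0.252  1.247  0.004  1.638 -0.869] t 6.7 | shift cm [ 0.37  0.34 -0.86] turn 3.1
now [0.5894 0.1989 0.1861] yaw 153.1 q [ 0.232  0.252  1.247  0.004  1.638 -0.869] t 6.7 | shift cm [ 2.59  2.38 -6.05] turn 3.1
now [0.5894 0.1989 0.1861] yaw 153.1 q [ 0.232  0.252  1.247  0.004  1.638 -0.869] t 6.7 | shift cm [ 3.7   3.4  -8.64] turn 3.1
```

Emit:
servo_tool(targets=[[0.19, 0.17, -0.43, 0], [0.37, 0.34, -0.86, 0], [0.55, 0.51, -1.3, 0], [0.74, 0.68, -1.73, 0], [0.93, 0.85, -2.16, 0], [1.11, 1.02, -2.6, 0], [1.3, 1.2, -3, 0], [1.48, 1.36, -3.46, 0]])

```text
time: 7.7
tool_pos: [0.5819, 0.215, 0.2151]
ee_rot: [-3.139, -0.002, 2.672]
wrist_force: [-0.3, -0.3, -1.5]
width: 0.0162
finger_force: 28.6
```

```bash
python3 st.py
python3 - <<'E'
from h import *
im=snapshot("wrist");cv2.imwrite("pics/w3.png",cv2.resize(im[60:360,160:480],(640,600)))
E
```

```text
now [0.5819 0.215  0.2151] yaw 153.1 q [ 0.263  0.248  1.195 -0.     1.702 -0.839] t 7.7 | shift cm [-1.26 -0.47  2.19] turn None
[-3.139e+00 -2.000e-03  2.672e+00] F [-0.3 -0.3 -1.5] axial -1.4 M [ 0.03 -0.18  0.02] [1.62000e-02 2.85883e+01] push 0.0252
```

View pics/w3.png

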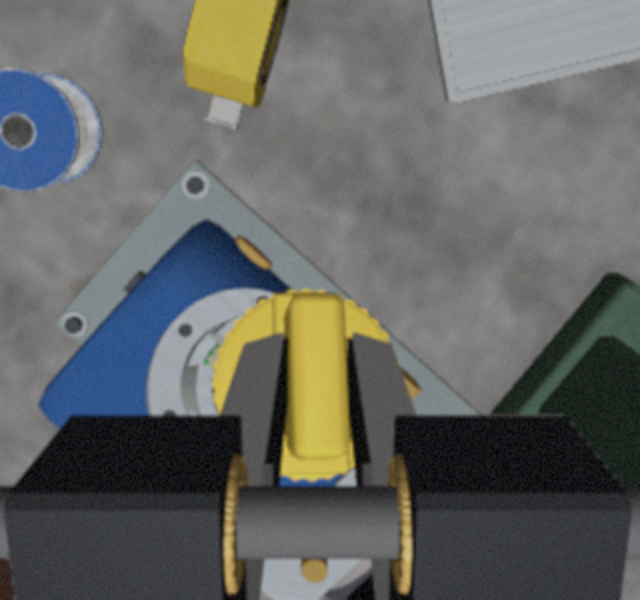

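The cap is free and held: the fingers are flush on the bar with only its weight on the wrist, and the open neck shows at (195,380) in the crop. Next I lift it well clear along the neck.

Emit:
servo_tool(targets=[[0.74, 0.68, -1.73, 0], [1.48, 1.36, -3.46, 0], [2.2, 2.04, -5.2, 0], [2.2, 2.04, -5.2, 0]])

```text
time: 8.25
tool_pos: [0.573, 0.2451, 0.2708]
ee_rot: [3.137, 0.004, 2.674]
wrist_force: [0.2, 0.2, -1.7]
width: 0.0163
finger_force: 28.7
```

```bash
python3 -c "
from h import *
go((.501,.461,.22),120)"; python3 st.py
```

```text
now [0.573  0.2451 0.2708] yaw 153.2 q [ 0.313  0.246  1.088  0.     1.802 -0.79 ] t 8.25 | shift cm [16.18 16.    5.08] turn 33.2
now [0.573  0.2451 0.2708] yaw 153.2 q [ 0.313  0.246  1.088  0.     1.802 -0.79 ] t 8.25 | shift cm [-3.38 -2.79  7.76] turn None
[3.137 0.004 2.674] F [ 0.2  0.2 -1.7] axial -1.4 M [ 0.11 -0.1  -0.04] [1.63000e-02 2.86665e+01] push 0.0891
```

Emit:
servo_tool(targets=[[2.7, 2.7, 0, 6], [5.4, 5.4, 0, 12], [8.1, 8, 1, 18], [10.8, 10.7, 2, 24], [13.5, 13.4, 3.5, 30], [16.2, 16, 5, 33], [16.2, 16, 5, 33], [16.2, 16, 5, 33]])

```text
time: 9.25
tool_pos: [0.5006, 0.4591, 0.217]
ee_rot: [-3.141, 0.001, 2.096]
wrist_force: [-0.5, -0.5, -1.2]
width: 0.0167
finger_force: 28.7
```

```bash
python3 st.py
python3 - <<'E'
from h import *
a=snapshot("scene");b=snapshot("top");w=snapshot("wrist")
c=camera_model("wrist");s=get_obs()
# tray centre check via drawn points
for n in("scene","top"):
    print(n,proj(n,s["tool_pos"]).round())
o=np.zeros((600,800,3),np.uint8)
o[:300,:400]=cv2.resize(a[80:230,300:500],(400,300));o[:300,400:]=cv2.resize(b[150:300,130:330],(400,300));o[300:,:480]=cv2.resize(w,(480,300));cv2.imwrite("pics/c4.png",o)
E
```

```text
now [0.5006 0.4591 0.217 ] yaw 120.1 q [ 6.59e-01  3.82e-01  1.02e+00 -1.00e-03  1.74e+00  1.33e-01] t 9.25 | shift cm [-26.5   -4.92   2.41] turn None
[-3.141e+00  1.000e-03  2.096e+00] F [-0.5 -0.5 -1.2] axial -1.2 M [-0.04 -0.16  0.03] [1.67000e-02 2.86665e+01] push 0.1554
scene [414.  97.]
top [183. 234.]
```

View pics/c4.png

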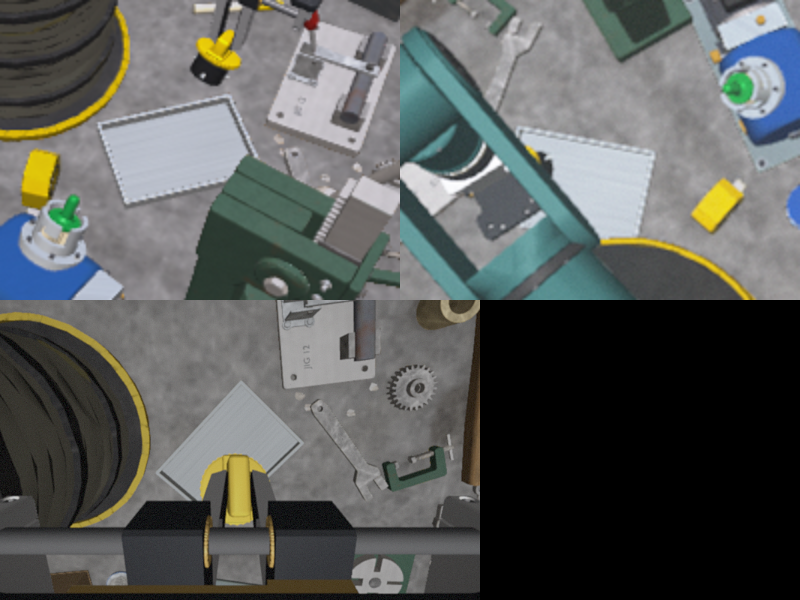

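The top and scene crops show the cap held with its axis leaning about 25°, above the left half of the tray, and the element's green stem standing in the neck. I'll lower it to just above the floor.

Emit:
servo_tool(targets=[[0, 0, 4, 0], [0, 0, 8, 0], [0, 0, 11, 0], [0, 0, 13, 0], [0, 0, 14, 0], [0, 0, 14.5, 0], [0, 0, 14.8, 0], [0, 0, 14.8, 0]])

```text
time: 10.4
tool_pos: [0.5007, 0.4599, 0.0702]
ee_rot: [3.14, -0.0, 2.096]
wrist_force: [-0.7, -0.0, -0.9]
width: 0.0167
finger_force: 28.7
```

```bash
python3 st.py
```

```text
now [0.5007 0.4599 0.0702] yaw 120.1 q [ 0.66   0.438  1.237 -0.     1.465  0.134] t 10.4 | shift cm [-26.57  -4.95 -12.31] turn None
[ 3.14  -0.     2.096] F [-0.7 -0.  -0.9] axial -0.7 M [-0.08 -0.11 -0.03] [1.67000e-02 2.86667e+01] push 0.0286
```

Next I lower until contact, then press down while pivoting towards −x.

Emit:
servo_tool(targets=[[0, 0, 0.4, 0], [0, 0, 0.7, 0], [0, 0, 0.9, 0], [0, 0, 1.0, 0]])

```text
time: 10.9
tool_pos: [0.5014, 0.4615, 0.065]
ee_rot: [3.135, -0.002, 2.097]
wrist_force: [-3.8, -0.3, 15.2]
width: 0.0168
finger_force: 30.3
```

```bash
python3 st.py
```

```text
now [0.5014 0.4615 0.065 ] yaw 120.1 q [6.600e-01 4.410e-01 1.244e+00 1.000e-03 1.450e+00 1.340e-01] t 10.9 | shift cm [-26.65  -5.04 -12.91] turn None
[ 3.135e+00 -2.000e-03  2.097e+00] F [-3.8 -0.3 15.2] axial 13.7 M [-0.3   0.75 -0.1 ] [1.68000e-02 3.02659e+01] push 0.0248
```

Emit:
servo_tool(targets=[[-0.4, 0, 0, 0], [-0.8, 0, 0, 0], [-1.2, 0, 0.05, 0], [-1.5, 0, 0.15, 0], [-1.8, 0, 0.25, 0], [-2, 0, 0.3, 0], [-2, 0, 0.3, 0]])

```text
time: 11.78
tool_pos: [0.5103, 0.444, 0.0637]
ee_rot: [3.137, -0.003, 2.097]
wrist_force: [-6.7, -2.4, 20.2]
width: 0.0168
finger_force: 30.7
```

```bash
python3 st.py
python3 - <<'E'
from h import *
a=snapshot("scene");b=snapshot("wrist")
cv2.imwrite("pics/c5.png",np.vstack([cv2.resize(a[105:180,335:455],(480,300),interpolation=cv2.INTER_CUBIC),cv2.resize(b,(480,300))]))
E
```

```text
now [0.5103 0.444  0.0637] yaw 120.1 q [0.631 0.433 1.258 0.002 1.446 0.105] t 11.78 | shift cm [-24.67  -4.96 -13.04] turn None
[ 3.137e+00 -3.000e-03  2.097e+00] F [-6.7 -2.4 20.2] axial 17.6 M [-0.59  1.69  0.08] [1.6800e-02 3.0703e+01] push 0.0139
```

View pics/c5.png

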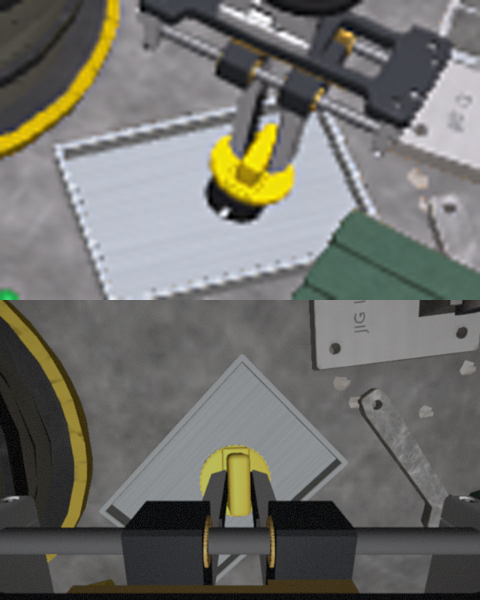

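The scene crop shows the cap in the tray with its skirt on the floor and a small tilt left. I'll unload it and open the fingers a little.

Emit:
servo_tool(targets=[[0.1, 0, -0.3, 0], [0.1, 0, -0.5, 0]])

```text
time: 12.12
tool_pos: [0.5093, 0.4444, 0.0642]
ee_rot: [3.14, -0.002, 2.097]
wrist_force: [-3.3, 1.1, 3.0]
width: 0.0164
finger_force: 29.1
```

Emit:
servo_tool(targets=[[0, 0, 0, 0], [0, 0, 0, 0], [0, 0, 0, 0], [0, 0, 0, 0]], claw=150)

```text
time: 12.62
tool_pos: [0.5099, 0.443, 0.0608]
ee_rot: [-3.141, 0.0, 2.096]
wrist_force: [-0.3, 0.4, -0.6]
width: 0.0386
finger_force: 0.0
```

```bash
python3 st.py
python3 - <<'E'
from h import *
# bar top (highest z=.06) location and head outline, wrist + scene
for n in("wrist","scene"):
    c=camera_model(n);im=snapshot(n);cv2.imwrite(f"pics/{n}6.png",im)
    k=cv2.inRange(cv2.cvtColor(im,cv2.COLOR_BGR2HSV),(20,110,60),(35,255,255));N,l,st,ce=cv2.connectedComponentsWithStats(k)
    u=proj(n,np.array([.51,.444,.04]),c);print(n,u)
    for i in range(1,N):
        if st[i,4]>60 and np.linalg.norm(ce[i]-u)<60:print(st[i],ce[i],onz(n,ce[i],.045,c))
E
```

```text
now [0.5099 0.443  0.0608] yaw 120.1 q [ 0.631  0.437  1.259 -0.     1.447  0.106] t 12.62 | shift cm [-24.65  -4.92 -13.23] turn None
[-3.141  0.     2.096] F [-0.3  0.4 -0.6] axial -0.3 M [-0.01 -0.1  -0.02] [0.0386 0.    ] push 0.011
wrist [318.48941792 234.86768261]
[ 264  202   90   98 5822] [312.61937479 247.54860873] [0.51004303 0.43715362 0.045     ]
scene [399.30447814 146.02982055]
[384 137  22  22 332] [394.8313253  147.99096386] [0.5121681 0.4277201 0.045    ]
```

Emit:
servo_tool(targets=[[0, 0, -2, 0], [0, 0, -5, 0], [0, 0, -10, 0], [0, 0, -15, 0], [0, 0, -15, 0], [0, 0, -15, 0]])

```text
time: 13.48
tool_pos: [0.5099, 0.4431, 0.2121]
ee_rot: [3.141, 0.0, 2.096]
wrist_force: [-0.4, 0.4, -0.4]
width: 0.0388
finger_force: 0.0
```

```bash
python3 st.py
python3 - <<'E'
from h import *
from scipy.optimize import least_squares
R={}
for n in("wrist","scene"):
    c=camera_model(n);im=snapshot(n);cv2.imwrite(f"pics/{n}7.png",im);hsv=cv2.cvtColor(im,cv2.COLOR_BGR2HSV)
    k=cv2.inRange(hsv,(20,110,60),(35,255,255));N,l,st,ce=cv2.connectedComponentsWithStats(k)
    u=proj(n,np.array([.51,.44,.04]),c);print(n,u)
    for i in range(1,N):
        if st[i,4]>60 and np.linalg.norm(ce[i]-u)<50:
            print(st[i],ce[i]);cn=max(cv2.findContours((l==i).astype(np.uint8),0,1)[0],key=len)
            e=cv2.fitEllipse(cn);print(e,onz(n,e[0],.038,c))
# predicted bboxes for upright cap at head centre p: head + bar-top circle
x,y=.511,.437
E
```

```text
now [0.5099 0.4431 0.2121] yaw 120.1 q [ 0.632  0.373  1.043 -0.     1.725  0.106] t 13.47 | shift cm [-24.66  -4.92   1.88] turn None
[3.141 0.    2.096] F [-0.4  0.4 -0.4] axial -0.1 M [ 0.01 -0.12 -0.03] [0.0388 0.    ] push 0.142
wrist [316.38914685 187.03145961]
[ 285  166   54   53 2234] [311.66338406 191.82811101]
((311.65643310546875, 191.8392333984375), (52.09553146362305, 52.79824447631836), 84.68427276611328) [0.5084998  0.43270414 0.038     ]
scene [398.03185372 146.62823417]
[384 137  22  22 344] [394.81395349 147.80813953]
((394.8308410644531, 147.76577758789062), (19.31062889099121, 21.16445541381836), 72.85830688476562) [0.50799122 0.43159831 0.038     ]
```

Both views put the head centre at (0.508,0.432) assuming an upright height of 38 mm, so the cap stands upright in the tray. Now the element.

```bash
python3 -c "
from h import *
go((.594,.197,.27),111)"
```

```text
now [0.5092 0.4426 0.2094] yaw 120.1 q [ 0.632  0.375  1.045 -0.     1.725  0.106] t 13.57 | shift cm [-25.51  -5.    -6.03] turn 9.1
```

Emit:
servo_tool(targets=[[-2, -0.4, -4, 3], [-7, -1.4, -6, 6], [-12, -2.4, -6, 9], [-17, -3.4, -6, 9], [-21, -4.2, -6, 9], [-25.5, -5, -6, 9], [-25.5, -5, -6, 9], [-25.5, -5, -6, 9]])

```text
time: 14.58
tool_pos: [0.594, 0.1977, 0.2698]
ee_rot: [-3.139, -0.001, 1.939]
wrist_force: [-0.1, 0.7, -0.7]
width: 0.0389
finger_force: 0.0
```

Run:
```python
from h import *
go((.594,.197,.184),111)
c=camera_model("wrist");im=snapshot("wrist");cv2.imwrite("pics/w8.png",im)
k=cv2.inRange(cv2.cvtColor(im,cv2.COLOR_BGR2HSV),(45,100,40),(80,255,255))
N,l,st,ce=cv2.connectedComponentsWithStats(k)
for i in range(1,N):
    if st[i,4]>60 and abs(ce[i][0]-320)<80: print(st[i],ce[i])
for n,P in(("top",(.5928,.2009,.1845)),("mid",(.595,.1953,.174)),("rim",(.5975,.1888,.162))): print(n,proj("wrist",np.array(P),c).round(1))
i=1+np.argmax([st[j,4] if abs(ce[j][0]-320)<60 and ce[j][1]<260 else 0 for j in range(1,N)])
x0,y0,w,h=st[i,:4]
for v in range(y0,y0+h,4):
    u=np.where(l[v]==i)[0];print(v,u.min(),u.max())
```

```text
now [0.594  0.1977 0.2698] yaw 111.1 q [ 2.300e-01  2.590e-01  1.074e+00  1.000e-03  1.811e+00 -1.380e-01] t 14.57 | shift cm [-0.07 -0.    8.58] turn 0.1
[ 296  188   43   42 1418] [317.10578279 208.4696756 ]
top [317.9 202.9]
mid [318.  206.7]
rim [318.1 210.9]
188 313 320
192 304 330
196 300 334
200 298 337
204 297 338
208 296 338
212 296 338
216 297 337
220 300 334
224 304 331
228 310 325
```

Emit:
servo_tool(targets=[[0, 0, 3, 0], [0, 0, 6, 0], [0, 0, 7.5, 0], [0, 0, 8.2, 0], [0, 0, 8.5, 0], [0, 0, 8.5, 0]])

```text
time: 15.38
tool_pos: [0.5949, 0.1977, 0.1873]
ee_rot: [3.14, 0.0, 1.939]
wrist_force: [-0.7, 0.3, 0.3]
width: 0.0387
finger_force: 0.0
```

Emit:
servo_tool(targets=[[0, 0, 0, 0], [0, 0, 0, 0], [0, 0, 0, 0], [0, 0, 0, 0]], claw=255)

```text
time: 15.88
tool_pos: [0.5944, 0.1973, 0.1867]
ee_rot: [-3.142, 0.0, 1.939]
wrist_force: [-0.6, -0.8, 2.0]
width: 0.0127
finger_force: 30.0
```

```bash
python3 st.py; python3 -c "
from h import *
s=get_obs();a=np.array([-.179,.467,.866]);go(s['tool_pos']+.042*a)"
```

```text
now [0.5944 0.1973 0.1867] yaw 111.1 q [ 0.23   0.265  1.229 -0.     1.647 -0.138] t 15.88 | shift cm [ 0.85 -0.04 -0.65] turn None
[-3.142  0.     1.939] F [-0.6 -0.8  2. ] axial 1.5 M [-0.08  0.17 -0.01] [1.27000e-02 3.00196e+01] push -0.0098
now [0.5944 0.1973 0.1867] yaw 111.1 q [ 0.23   0.265  1.229 -0.     1.647 -0.138] t 15.88 | shift cm [ 2.1   0.   -3.64] turn None
```

Emit:
servo_tool(targets=[[0.3, 0, -0.52, 0], [0.6, 0, -1.04, 0], [0.9, 0, -1.56, 0], [1.2, 0, -2.1, 0], [1.5, 0, -2.6, 0], [1.8, 0, -3.1, 0], [2.1, 0, -3.64, 0], [2.1, 0, -3.64, 0]])

```text
time: 16.88
tool_pos: [0.5871, 0.2175, 0.2236]
ee_rot: [3.14, -0.0, 1.94]
wrist_force: [-0.2, -0.4, -1.9]
width: 0.0121
finger_force: 30.0
```

```bash
python3 st.py
```

```text
now [0.5871 0.2175 0.2236] yaw 111.1 q [ 0.264  0.257  1.168  0.     1.716 -0.105] t 16.88 | shift cm [-1.3  -0.09  3.04] turn None
[ 3.14 -0.    1.94] F [-0.2 -0.4 -1.9] axial -1.8 M [-0.05 -0.13 -0.01] [1.21000e-02 2.99672e+01] push 0.0328
```

Emit:
servo_tool(targets=[[-0.4, 0, -0.22, 0], [-0.8, 0, -0.45, 0], [-1.2, 0, -0.68, 0], [-1.6, 0, -0.9, 0], [-1.6, 0, -0.9, 0]])

```text
time: 17.5
tool_pos: [0.5928, 0.2019, 0.232]
ee_rot: [3.141, 0.0, 1.939]
wrist_force: [-1.4, 2.5, -0.9]
width: 0.0122
finger_force: 30.0
```

```bash
python3 st.py
```

```text
now [0.5928 0.2019 0.232 ] yaw 111.1 q [ 0.238  0.257  1.151  0.     1.734 -0.13 ] t 17.5 | shift cm [ 0.36 -0.06  3.88] turn None
[3.141 0.    1.939] F [-1.4  2.5 -0.9] axial 0.6 M [ 0.36  0.14 -0.04] [1.2200e-02 2.9982e+01] push 0.0318
```

Emit:
servo_tool(targets=[[-0.4, 0, -0.1, 0], [-0.8, 0, -0.2, 0], [-0.8, 0, -0.2, 0]])

```text
time: 17.88
tool_pos: [0.596, 0.1943, 0.2339]
ee_rot: [3.141, 0.0, 1.939]
wrist_force: [-0.7, 2.2, -0.7]
width: 0.0121
finger_force: 30.0
```

```bash
python3 st.py
```

```text
now [0.596  0.1943 0.2339] yaw 111.1 q [ 0.225  0.258  1.146 -0.     1.737 -0.143] t 17.88 | shift cm [ 1.19 -0.08  4.06] turn None
[3.141 0.    1.939] F [-0.7  2.2 -0.7] axial 0.6 M [ 0.5  -0.01  0.04] [1.21000e-02 2.99589e+01] push 0.0293
```

Emit:
servo_tool(targets=[[0.2, 0, -0.6, 0], [0.3, 0, -1.5, 0], [0.3, 0, -3, 0], [0.3, 0, -5, 0], [0.3, 0, -6, 0], [0.3, 0, -6, 0]])

```text
time: 18.62
tool_pos: [0.595, 0.1974, 0.2956]
ee_rot: [3.139, 0.001, 1.939]
wrist_force: [-0.4, -0.1, -1.8]
width: 0.012
finger_force: 29.9
```

```bash
python3 st.py
python3 - <<'E'
from h import *
a=snapshot("scene");s=get_obs();u=proj("scene",s["tool_pos"]);print(u)
c=a[int(u[1])-30:int(u[1])+60,int(u[0])-60:int(u[0])+60]
cv2.imwrite("pics/s9.png",cv2.resize(c,(600,450),interpolation=cv2.INTER_CUBIC))
# green/cream pieces: principal direction of element in scene
k=cv2.inRange(cv2.cvtColor(a,cv2.COLOR_BGR2HSV),(45,120,60),(80,255,255));N,l,st,ce=cv2.connectedComponentsWithStats(k)
for i in range(1,N):
    if st[i,4]>5 and np.linalg.norm(ce[i]-u)<60: print(st[i],ce[i])
for t in(0,10,20,30):
    t=np.radians(t);h=np.radians(111);ax=np.array([np.sin(t)*np.cos(h),np.sin(t)*np.sin(h),np.cos(t)])
    g=s["tool_pos"]-[0,0,.008];print(np.degrees(t).round(),"foot/topend",proj("scene",g-.069*ax).round(1),proj("scene",g-.023*ax).round(1))
E
```

```text
now [0.595  0.1974 0.2956] yaw 111.1 q [ 0.23   0.26   1.022 -0.     1.856 -0.138] t 18.62 | shift cm [ 0.87 -0.13 10.23] turn None
[3.139e+00 1.000e-03 1.939e+00] F [-0.4 -0.1 -1.8] axial -1.6 M [ 0.02 -0.14 -0.04] [1.20000e-02 2.99477e+01] push 0.0843
[336.97072213 152.91252669]
[327 152  19  18 169] [335.32544379 162.62130178]
[323 177  15   7  23] [329.17391304 180.7826087 ]
0.0 foot/topend [335.8 173.3] [336.5 161.5]
10.0 foot/topend [332.2 176.7] [335.2 162.6]
20.0 foot/topend [328.7 179.6] [334.  163.6]
30.0 foot/topend [325.3 181.8] [332.9 164.3]
```

View pics/s9.png

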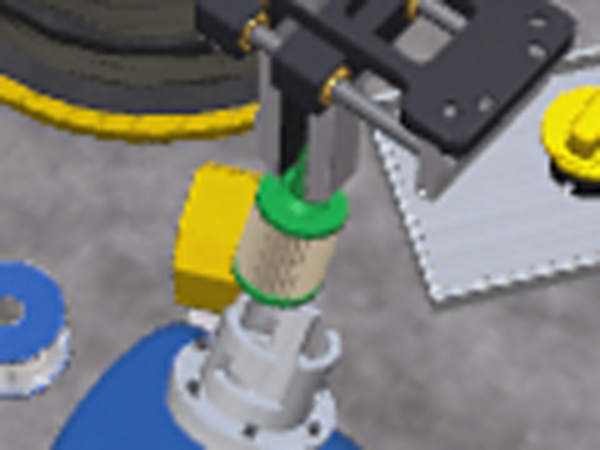

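The crop shows the element held in the fingers with about 17° of tilt left, the neck empty, and the cap upright in the tray. Next I carry it over the tray.

```bash
python3 -c "
from h import *
go((.507,.3705,.2),150);go((.507,.3705,.105),150)"
```

```text
now [0.5947 0.1974 0.2943] yaw 111.1 q [ 0.23   0.261  1.024 -0.     1.856 -0.138] t 18.68 | shift cm [19.31 -1.96  9.41] turn -38.9
now [0.5947 0.1974 0.2943] yaw 111.1 q [ 0.23   0.261  1.024 -0.     1.856 -0.138] t 18.68 | shift cm [19.32 -1.97 18.91] turn -38.9
```

Emit:
servo_tool(targets=[[3.2, -0.3, 1, -7], [6.5, -0.7, 2, -14], [9.8, -1, 4, -21], [13, -1.3, 6, -28], [16.2, -1.6, 8, -35], [19.3, -2, 9.4, -39], [19.3, -2, 9.4, -39], [19.3, -2, 9.4, -39]])

```text
time: 19.68
tool_pos: [0.5065, 0.3698, 0.1994]
ee_rot: [-3.14, 0.001, 2.619]
wrist_force: [0.9, 0.2, -1.9]
width: 0.0122
finger_force: 29.9
```

Emit:
servo_tool(targets=[[0, 0, 3, 0], [0, 0, 6, 0], [0, 0, 8, 0], [0, 0, 9.5, 0], [0, 0, 10, 0], [0, 0, 10.3, 0], [0, 0, 10.3, 0]])

```text
time: 20.55
tool_pos: [0.5068, 0.3705, 0.0975]
ee_rot: [3.141, 0.001, 2.62]
wrist_force: [-0.8, -0.4, -1.9]
width: 0.0121
finger_force: 29.9
```

```bash
python3 st.py
```

```text
now [0.5068 0.3705 0.0975] yaw 150.1 q [ 0.541  0.309  1.354 -0.     1.477 -0.508] t 20.55 | shift cm [-15.55 -10.13  -9.57] turn None
[3.141e+00 1.000e-03 2.620e+00] F [-0.8 -0.4 -1.9] axial -1.7 M [ 0.06 -0.12  0.03] [1.21000e-02 2.99475e+01] push 0.0094
```

Emit:
servo_tool(targets=[[0, 0, 0.5, 0], [0, 0, 0.9, 0], [0, 0, 1.2, 0], [0, 0, 1.4, 0]])

```text
time: 21.05
tool_pos: [0.5064, 0.3705, 0.0832]
ee_rot: [3.141, 0.0, 2.62]
wrist_force: [-0.5, -0.4, 4.5]
width: 0.0123
finger_force: 30.0
```

```bash
python3 st.py
```

```text
now [0.5064 0.3705 0.0832] yaw 150.1 q [ 0.541  0.318  1.371 -0.     1.452 -0.508] t 21.05 | shift cm [-15.57 -10.12 -11.  ] turn None
[3.141 0.    2.62 ] F [-0.5 -0.4  4.5] axial 3.8 M [-0.13  0.14  0.02] [1.23000e-02 3.00338e+01] push -0.0029
```

Emit:
servo_tool(targets=[[-0.2, 0, 0.25, 0], [-0.6, 0, 0.3, 0], [-1, 0, 0.35, 0], [-1.4, 0, 0.4, 0], [-1.7, 0, 0.45, 0], [-2, 0, 0.5, 0], [-2, 0, 0.5, 0]])

```text
time: 21.92
tool_pos: [0.5269, 0.3608, 0.0826]
ee_rot: [3.135, 0.006, 2.619]
wrist_force: [1.2, -1.8, 3.6]
width: 0.0055
finger_force: 4.3
```

```bash
python3 st.py
```

```text
now [0.5269 0.3608 0.0826] yaw 150.1 q [ 0.513  0.336  1.349 -0.002  1.447 -0.535] t 21.93 | shift cm [-13.39 -10.22 -11.05] turn None
[3.135 0.006 2.619] F [ 1.2 -1.8  3.6] axial 2.1 M [-0.29 -0.33  0.08] [0.0055 4.3198] push -0.0116
```

```bash
cat > el.py <<'E'
from h import *
import sys
tag=sys.argv[1]
for n in("wrist","scene","top"):
    c=camera_model(n);im=snapshot(n);cv2.imwrite(f"pics/{n}_{tag}.png",im);hsv=cv2.cvtColor(im,cv2.COLOR_BGR2HSV)
    for nm,lo,hi in(("green",(45,110,40),(80,255,255)),("cream",(12,40,120),(24,130,255)),("yellow",(20,110,60),(35,255,255))):
        k=cv2.inRange(hsv,lo,hi);N,l,st,ce=cv2.connectedComponentsWithStats(k)
        for i in range(1,N):
            if st[i,4]>12:
                p=onz(n,ce[i],.05,c)
                if np.linalg.norm(p[:2]-[.515,.40])<.13: print(n,nm,st[i].tolist(),ce[i].round(1),p.round(3))
E
python3 el.py a
python3 - <<'E'
from h import *
s=get_obs()
for t in(0,10,20,30):
    t=np.radians(t)
    for n in("wrist","scene"):
        c=camera_model(n);f=np.array([.524,.36,.003]);print(n,np.degrees(t).round(),[proj(n,f+[0,0,h],c).round().tolist() for h in(0,.046,.078)]) if t==0 else 0
print("wrist tips",proj("wrist",s["tool_pos"]-[0,0,.014]))
E
```

```text
wrist green [286, 182, 61, 61, 2523] [316.5 209.4] [0.515 0.366 0.05 ]
wrist cream [299, 311, 3, 10, 23] [299.9 315.1] [0.574 0.32  0.05 ]
wrist cream [336, 314, 3, 8, 18] [337.1 317.4] [0.588 0.341 0.05 ]
wrist cream [298, 322, 5, 5, 16] [299.8 324.2] [0.58  0.316 0.05 ]
wrist cream [335, 323, 5, 20, 74] [337.4 332. ] [0.598 0.335 0.05 ]
wrist cream [298, 328, 5, 15, 46] [299.3 334.7] [0.586 0.312 0.05 ]
wrist yellow [356, 97, 92, 93, 6554] [401.5 143.2] [0.505 0.43  0.05 ]
wrist yellow [333, 290, 8, 67, 260] [336.8 326.4] [0.594 0.337 0.05 ]
wrist yellow [297, 292, 8, 65, 255] [300.1 326.3] [0.581 0.316 0.05 ]
scene green [368, 152, 15, 12, 56] [373.4 158.8] [0.517 0.358 0.05 ]
scene green [367, 169, 11, 5, 13] [372.2 171.7] [0.549 0.335 0.05 ]
scene cream [367, 159, 15, 13, 106] [373.2 166.2] [0.535 0.346 0.05 ]
scene yellow [385, 141, 21, 18, 283] [395.3 149.2] [0.519 0.424 0.05 ]
top green [230, 241, 9, 4, 23] [234.  242.3] [0.5   0.369 0.05 ]
top yellow [203, 231, 19, 21, 258] [212.7 240.3] [0.509 0.424 0.05 ]
top yellow [223, 270, 8, 4, 14] [225.9 271.5] [0.425 0.391 0.05 ]
wrist 0.0 [[317.0, 210.0], [317.0, 231.0], [317.0, 251.0]]
scene 0.0 [[374.0, 170.0], [375.0, 161.0], [377.0, 154.0]]
wrist tips [318.38722553 240.23382378]
```

The masks place the element almost upright at about (0.516,0.363), agreeing in the wrist and scene views. The stem slipped towards the pad edge during the pivot. I'll open gently and rise.

Emit:
servo_tool(targets=[[0, 0, -0.2, 0], [0, 0, -0.2, 0], [0, 0, -0.2, 0], [0, 0, -0.2, 0]], claw=140)

```text
time: 22.58
tool_pos: [0.5235, 0.3604, 0.0794]
ee_rot: [-3.141, -0.0, 2.62]
wrist_force: [0.7, 0.2, -0.2]
width: 0.0374
finger_force: 0.0
```

Emit:
servo_tool(targets=[[0, 0, -1, 0], [0, 0, -3, 0], [0, 0, -7, 0], [0, 0, -12, 0], [0, 0, -15, 0], [0, 0, -15, 0]])

```text
time: 23.32
tool_pos: [0.5253, 0.3613, 0.2355]
ee_rot: [3.133, 0.005, 2.62]
wrist_force: [0.3, -0.4, 0.2]
width: 0.0424
finger_force: 0.0
```

```bash
python3 st.py; python3 el.py b
python3 - <<'E'
from h import *
for n in("wrist","scene","top"):
    c=camera_model(n);print(n,"upright element foot/top end/stem top",[proj(n,np.array([.516,.363,h]),c).round(1).tolist() for h in(.003,.049,.081)],"cap head",proj(n,np.array([.508,.432,.038]),c).round(1))
E
```

```text
now [0.5253 0.3613 0.2355] yaw 150.1 q [ 0.514  0.275  1.122 -0.     1.735 -0.535] t 23.32 | shift cm [-13.46 -10.3    4.21] turn None
[3.133 0.005 2.62 ] F [ 0.3 -0.4  0.2] axial -0.1 M [ 0.01 -0.15  0.03] [0.0424 0.    ] push 0.1213
wrist green [298, 159, 34, 34, 839] [314.9 176.2] [0.52  0.362 0.05 ]
wrist cream [263, 42, 17, 28, 31] [271.7  55.8] [0.395 0.385 0.05 ]
wrist cream [207, 71, 56, 44, 78] [236.6  94.2] [0.408 0.336 0.05 ]
wrist yellow [340, 107, 53, 53, 2211] [366.2 132.8] [0.507 0.43  0.05 ]
scene green [368, 152, 14, 14, 152] [374.6 159.1] [0.519 0.36  0.05 ]
scene cream [367, 163, 5, 10, 29] [368.7 167.2] [0.533 0.334 0.05 ]
scene cream [374, 165, 7, 8, 30] [376.7 168.7] [0.546 0.35  0.05 ]
scene yellow [384, 137, 22, 22, 344] [394.8 147.8] [0.514 0.426 0.05 ]
top green [231, 236, 6, 7, 13] [233.  239.2] [0.509 0.371 0.05 ]
top yellow [201, 231, 21, 21, 360] [211.1 240.9] [0.508 0.429 0.05 ]
wrist upright element foot/top end/stem top [[318.1, 169.1], [318.0, 175.9], [317.8, 181.8]] cap head [371.3 135.2]
scene upright element foot/top end/stem top [[373.0, 167.6], [374.8, 158.1], [376.1, 151.2]] cap head [395.  147.7]
top upright element foot/top end/stem top [[238.8, 238.8], [236.1, 236.4], [234.1, 234.6]] cap head [210.8 241.4]
```

Both stand upright in the tray: two views agree for the element at (0.520,0.361) and the cap at (0.508,0.432). The arm is clear of everything.

```bash
python3 -c "
from bench import *
print(close_job())"
```

```text
the job is handed in; nothing more can be done
None
```

I took off the cap, drew the element, and handed the job in at about 23.5 s on the robot's clock. The last camera measurements show both standing upright on the tray floor. I did not touch the reel, tin or tape, and the hand-in returned no verdict.

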